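# Let a flow channel down off its packing strips and lock it to its bed

## Robot

A 6-joint arm with a two-finger parallel gripper is mounted at the origin on a cart in front of the work surface, level with it; the furniture and walls round the work are solid. World frame = base frame: x ahead of the robot, y to its left, z up, the work surface at z = 0. Lengths are in m, angles in degrees, forces in N, time in s.
With the tool pointing down it reaches from about 0.275 to 0.975 m from the base axis. Payload 8.4 kg.
Tool frame: the origin (TCP) lies at the centre of the arm's flange, where the gripper is bolted on; the fingertips stand 190 mm ahead of it and the grasp point (between the pads) lies 171 mm ahead of it; z points along the fingers, y is the line along which they close (so a half turn about z gives the same grasp; the last joint's range is limited). The gripper opens to 92 mm and grips with 3 to 60 N. Pads are 20 mm wide; open, the fingers measure 128 mm over their backs; the gripper's body (75 mm by 189 mm) begins 69 mm behind the grasp point.
Start: joints at [71.998, 20.225, 93.587, -0, 66.188, -0.138], TCP at [0.192, 0.595, 0.405] pointing down, gripper open.
Joint ranges: [-150.9, 150.9], [-52.94, 120.26], [3.33, 152.33], [-74.26, 254.26], [0, 154.13], [-172.89, 172.89]. Speed limits (degrees/s): [127.2, 127.2, 159.86, 180, 180, 180].

## Interface

Orientations are given as [roll, pitch, yaw] about the fixed x, y, z axes, in that order (R = Rz(yaw) Ry(pitch) Rx(roll)).
In Python, from plant import arm, optics gives the robot as it stands. The module is installed in compiled form; this text tells all that it offers.
- The arm moves only by the tool jog_arm, never from a script. Its argument "deltas" is text: rows parted by semicolons, each of 7 numbers parted by spaces: the shift along the tool's x, y, z in m, then the turn, a rotation vector about the tool's x, y, z in degrees, then the closure in counts, from 0 (fully open) to 255 (shut). A call has 1 to 8 rows; each row shifts and turns the commanded pose from where the row before left it, along the tool's axes as they then stand; what a row does not reach is not made up. A row lasts 1/12 s, in which the tool goes at most 41.7 mm and 7.16 degrees, less where a joint would pass 70% of its speed; a pose out of reach is approached as far as the arm can. A call with a gripper value outside its range is refused whole. The fingers move at their own pace and stop on an object; "squeeze" is the grip in N (left out, the last holds). Time passes only in rows, so rows that do not move let the fingers close. It gives the time, the measured TCP pose, the force, the opening and the grip force at its end, in the units of the state.
- arm.observe(): the state, without advancing time (a new reading comes with each control period).
- optics.capture(name): name is "scene" or "top"; returns the picture (400x640x3 uint8, red, green, blue); there is no depth.
- optics.camera_params(name): a dict with "intrinsics" (3x3 intrinsics, pixels), "R" (3x3) and "t" (3): a world point X has camera coordinates R X + t. Camera axes: x right, y down, z forward; pixel columns grow to the right and rows downward; lengths in m; the calibration is good to about 2 mm. A picture is of the moment at which its call begins. camera_params takes no time and is no camera call.
- arm.sign_off(): hands the job in; it is judged then, once.
The state is a dict: "time": time; "joint_pos": joint angles; "qvel": joint speeds; "effort": joint torques, N m; "tool_pos": TCP position; "eef_rot": TCP orientation; "contact_force": force on the tool from outside, world axes, zero at the start; "moment": the same for the moment, N m; "width": opening from 0.0 (shut) to 1.0 (fully open); "gripper_force": force on a finger pad.
Only numpy, scipy, OpenCV 4.12 (cv2) and the standard library are available. Lean on these libraries where they do the work, as an engineer would, in place of code of your own. Each camera call takes 0.05 s, during which the arm holds its last target. There are 200 camera calls.

## Task

The flow channel has been lowered onto its mounting bed but still stands on the plywood packing strips. Draw all the strips straight out from under it to the front, where their pull ends stand out, without lifting, tipping or shifting the channel, and lay them in the grey metal tray; once the channel is down flat on the bed, turn both keeper levers a quarter turn to their closed stops so that the fingers lie over its feet. Leave the other things on the bench where they are.

Things in the scene. Friction and masses are not known exactly. Their poses are not given: they have to be found in the camera images.
- bed: Mounting bed, dark steel board 212 x 400 mm, fixed, top 12 mm above the bench. Origin: bench level, under the channel's seat centre; x to the back, y left, z up; board from x = -136 to +76 mm. Three stops, 14 mm wide, 20 mm high, at y = -108, 0, 108 mm, back faces at x = -44 mm, just in front of the channel; the strips pass between them. A keeper stands at each end.
- channel: The load: loose flow channel, 0.7 to 1 kg, aluminium base plate 84 (x) x 240 (y) x 8 mm, end frames and clear windows up to 52 mm; the base stands out 20 mm past each end frame as a foot, brass hose stubs above. Origin: middle of the underside; axes as the bed's. On the strips it is at z = 20 mm in the bed's frame, down on the bed at 12 mm; its seat is the bed's x = y = 0.
- tray: Shallow grey sheet-metal tray with a rolled rim, 260 (x) x 200 (y) x 42 mm, walls and floor 3 mm thick, loose, 0.5 kg, left of the bed. Origin: centre of the underside; x about away from the robot, y about to its left.
- keeper_left (a joint): Left keeper: L-shaped, turns about the vertical at bed x 0, y +138 mm. 0 = open stop: lever points +y of the bed (outward), finger to the front. 1.571 = closed stop: lever to the front (-x), finger (31 x 14 mm, 11 to 19 mm above the bed's top) over the channel's foot. Closes anticlockwise from above; stays put; 1 N at the grip. The foot bars the finger while it is still up.
- keeper_right (a joint): Right keeper: L-shaped, turns about the vertical at bed x 0, y -138 mm. 0 = open stop: lever points -y of the bed (outward), finger to the front. 1.571 = closed stop: lever to the front (-x), finger (31 x 14 mm, 11 to 19 mm above the bed's top) over the channel's foot. Closes clockwise from above; stays put; 1 N at the grip. The foot bars the finger while it is still up.
- keeper_left_grip (a point): Middle of the upright black round grip on the left keeper's lever, 55 mm from the pivot: 16 to 18 mm in diameter, 35 mm tall, from 19 to 54 mm above the bed's top (this point is 37 mm above it); the flat lever under it is 8 mm thick, its top 19 mm above the bed.
- keeper_right_grip (a point): Middle of the upright black round grip on the right keeper's lever, 55 mm from the pivot: 16 to 18 mm in diameter, 35 mm tall, from 19 to 54 mm above the bed's top (this point is 37 mm above it); the flat lever under it is 8 mm thick, its top 19 mm above the bed.
- caliper: Caliper lying on the bench, 72 x 212 x 12 mm, right of the bed near the front edge. Leave it alone.
- beaker: Small glass beaker, 75 mm wide, 90 mm tall, right of the bed. Leave it alone.
- marker: Black marker, 136 mm long, 16 mm thick, lying right of the bed. Leave it alone.
- strip_1: Packing strip, birch ply, 156 x 26 x 8 mm, 40 g, rightmost lane (bed y -81 mm). Origin: mid-length, underside; x along it. Pull end (dark round mark) at x = -78 mm; nose at +78 mm, its last 18 mm tapering to 3 mm. At the start it lies on the bed with the pull end 64 to 72 mm out in front of the channel and the nose under the channel or just past its back. Always present.
- strip_2: Packing strip, birch ply, 156 x 26 x 8 mm, 40 g, lane at bed y -27 mm. Origin: mid-length, underside; x along it. Pull end (dark round mark) at x = -78 mm; nose at +78 mm, its last 18 mm tapering to 3 mm. At the start it lies on the bed with the pull end 64 to 72 mm out in front of the channel and the nose under the channel or just past its back. One of the two inner strips may be absent.
- strip_3: Packing strip, birch ply, 156 x 26 x 8 mm, 40 g, lane at bed y +27 mm. Origin: mid-length, underside; x along it. Pull end (dark round mark) at x = -78 mm; nose at +78 mm, its last 18 mm tapering to 3 mm. At the start it lies on the bed with the pull end 64 to 72 mm out in front of the channel and the nose under the channel or just past its back. One of the two inner strips may be absent.
- strip_4: Packing strip, birch ply, 156 x 26 x 8 mm, 40 g, leftmost lane (bed y +81 mm). Origin: mid-length, underside; x along it. Pull end (dark round mark) at x = -78 mm; nose at +78 mm, its last 18 mm tapering to 3 mm. At the start it lies on the bed with the pull end 64 to 72 mm out in front of the channel and the nose under the channel or just past its back. Always present.

How it is judged:
By the outcome, as a careful person would: the job done as asked, in the order asked, and still so for the second after the job is handed in, with the robot touching nothing.
Of strip_2, strip_3 only 1 to 2 are there at a start; the rules pass over those that are not, and their reading is None.
At some moment in a run one of tray may be knocked a few centimetres aside while the robot is not near it.
Once in a run the grip may slacken for a moment while it holds something.
It also fails if it takes over 210 s, if anything falls off the work surface, if the arm or the gripper's body presses on something with over 40 N, if the wrist force passes 120 N, or if a joint passes its speed limit or range.

## Working session

There is one attempt and no reset: what is moved stays moved. The work goes in short steps, Python scripts to look and compute and a tool call to move; the robot and the scene stay as the last step left them, time stands still between calls to the robot, and variables do not carry over. Pictures are saved under pics/ and viewed, at most 14 in all, crops included, and the job is handed in when it is done.

Besides the shell and the picture viewer there is one more tool, called after "Call:" as name(argument=value, ...), one argument or row to a line, values as JSON. jog_arm: Moves the arm, as the interface text tells. Its arguments: {"type":"object","properties":{"deltas":{"type":"string"},"squeeze":{"type":"number"}},"required":["deltas"]}

```bash
mkdir -p pics
cat > h.py <<'E'
import numpy as np, cv2
from plant import arm, optics
def snap(n,f):
    im=optics.capture(n); cv2.imwrite(f,im[:,:,::-1]); return im
def ray(n,uv,z):
    p=optics.camera_params(n);K,R,t=[np.array(p[k]) for k in("intrinsics","R","t")]
    c=-R.T@t; d=R.T@np.linalg.inv(K)@np.array([uv[0],uv[1],1.]); return c+d*(z-c[2])/d[2]
def proj(n,X):
    p=optics.camera_params(n);K,R,t=[np.array(p[k]) for k in("intrinsics","R","t")]
    q=K@(R@np.array(X)+t); return q[:2]/q[2]
E
python3 - <<'E'
from h import *
snap("scene","pics/s0.png");snap("top","pics/t0.png")
for n in("scene","top"):
    p=optics.camera_params(n);print(n,-np.array(p["R"]).T@np.array(p["t"]),p["R"][2],p["intrinsics"][0])
print(arm.observe())
E
```

```text
scene [-0.3349468  -0.70943809  0.95622137] [ 0.62365222  0.46542196 -0.62804483] [463.67679159   0.         315.95619021]
top [ 0.27876423 -0.04970287  1.21307114] [ 0.19125097 -0.00921283 -0.98149793] [435.05667734   0.         321.4507686 ]
{'time': 0.1, 'joint_pos': array([ 7.19987988e+01,  2.02581965e+01,  9.36223953e+01, -7.96859756e-05,
        6.61872438e+01, -1.36690640e-01]), 'qvel': array([-0.0673416 , -0.02337253, -0.02076957, -0.03070846,  0.00931626,
        0.06887489]), 'effort': array([ 1.68824921e-03, -5.94911671e+01, -3.34934020e+01,  7.01604900e-02,
        1.83527987e-02, -5.55013878e-05]), 'tool_pos': array([0.19166169, 0.59468505, 0.40406021]), 'eef_rot': array([-1.79932164e+02, -8.89713220e-05,  1.62135522e+02]), 'contact_force': array([-0.46986868,  1.01785527, -0.0816592 ]), 'moment': array([-0.00539738,  0.01401955,  0.02597895]), 'gripper_force': 0.0, 'width': 1.0009177540866807}
```

View pics/t0.png

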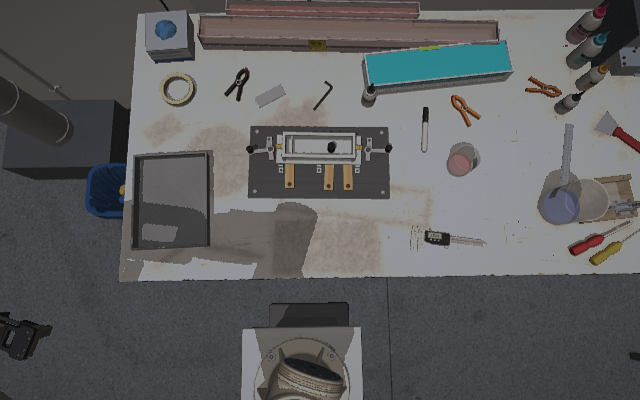

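View pics/s0.png

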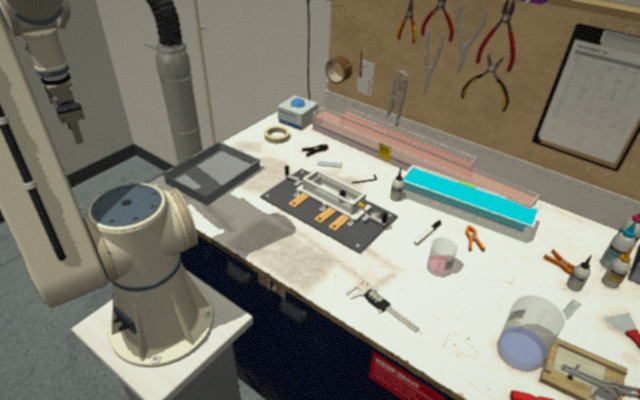

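The top view shows the bed at about (248–389, 126–198). There are three strips, at columns 290 (strip_4), 329 (strip_2) and 348 (strip_1), so strip_3 is absent. The tray is at (133–212, 151–249). Next I measure the bed pose and the strips.

Run:
```python
from h import *
im=cv2.imread("pics/t0.png"); hsv=cv2.cvtColor(im,cv2.COLOR_BGR2HSV)
# bed: dark mask in ROI
g=cv2.cvtColor(im,cv2.COLOR_BGR2GRAY); m=np.zeros_like(g); m[115:205,235:400]=((g<110)[115:205,235:400])*255
m=cv2.morphologyEx(m,cv2.MORPH_CLOSE,np.ones((5,5)))
m=cv2.morphologyEx(m,cv2.MORPH_OPEN,np.ones((9,9)))
c=max(cv2.findContours(m,0,1)[0],key=cv2.contourArea)
P=np.array([ray("top",q[0],.012)[:2] for q in c],np.float32)
r=cv2.minAreaRect(P); print("bed",r, cv2.boxPoints(r).round(4).tolist())
m=cv2.inRange(hsv,(8,70,90),(28,255,255)); m[:160]=0;m[200:]=0;m[:,:270]=0;m[:,370:]=0
for c in cv2.findContours(m,0,1)[0]:
    if cv2.contourArea(c)<30: continue
    P=np.array([ray("top",q[0],.020)[:2] for q in c],np.float32); r=cv2.minAreaRect(P)
    print("strip",cv2.boundingRect(c),r,P.min(0),P.max(0))
m=((g>40)&(g<125)).astype(np.uint8)*255; m[:,:128]=0;m[:,216:]=0;m[:146]=0;m[254:]=0
m=cv2.morphologyEx(m,cv2.MORPH_OPEN,np.ones((3,3)))
c=max(cv2.findContours(m,0,1)[0],key=cv2.contourArea)
P=np.array([ray("top",q[0],.042)[:2] for q in c],np.float32); print("tray",cv2.minAreaRect(P))
a=cv2.resize(im[115:205,235:400],None,fx=4.8,fy=4.8,interpolation=cv2.INTER_CUBIC); cv2.imwrite("pics/c0.png",a)
```

```text
bed ((0.597065269947052, -0.05685219168663025), (0.4062030017375946, 0.2293063998222351), 89.19647979736328) [[0.4796000123023987, -0.2583000063896179], [0.708899974822998, -0.2615000009536743], [0.7146000266075134, 0.1446000039577484], [0.4853000044822693, 0.1477999985218048]]
strip (343, 165, 10, 25) ((0.5570719242095947, -0.1350182294845581), (0.02537257969379425, 0.06957830488681793), 88.52479553222656) [ 0.5222128  -0.14784792] [ 0.59192425 -0.12173465]
strip (324, 164, 10, 26) ((0.5593165159225464, -0.08151565492153168), (0.02538234554231167, 0.07240693271160126), 88.77694702148438) [ 0.5230525  -0.09491471] [ 0.59559095 -0.06823694]
strip (285, 164, 9, 24) ((0.5638260245323181, 0.02967100404202938), (0.022627104073762894, 0.0667535811662674), 89.78482818603516) [0.5304069  0.01823311] [0.597245  0.0408751]
tray ((0.48964163661003113, 0.34841424226760864), (0.28857502341270447, 0.2365047037601471), 1.745125651359558)
```

View pics/c0.png

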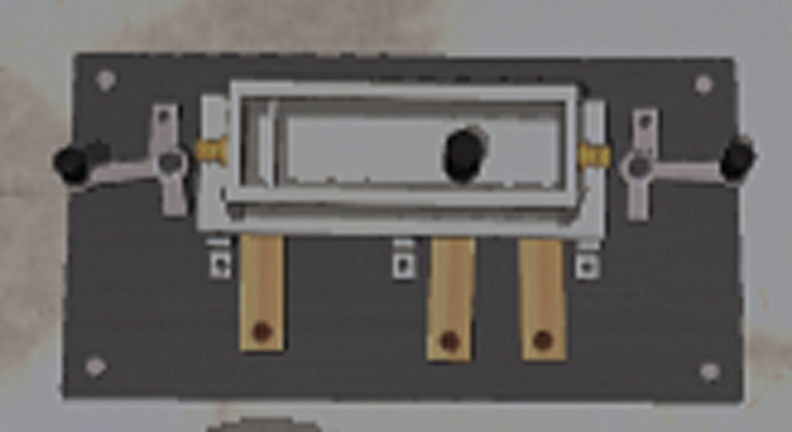

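The crop shows bed bolts at crop px (105,80), (704,84), (95,366) and (710,371), with the keepers open and their pivots at (170,163) and (638,167). The strip pull ends sit at y≈350–359. I turn these into positions.

Run:
```python
from h import *
f=lambda u,v,z: ray("top",(235+(u+.5)/4.8-.5,115+(v+.5)/4.8-.5),z)[:2].round(4)
b=[f(*q,.013) for q in((105,80),(704,84),(95,366),(710,371))]
print("bolts",b,"mean",np.mean(b,0))
for i,j in((0,1),(2,3)): d=b[i]-b[j];print("yaw",np.degrees(np.arctan2(-d[0],d[1])))
for i,j in((0,2),(1,3)): d=b[i]-b[j];print("yaw",np.degrees(np.arctan2(d[1],d[0])))
p=[f(170,163,.033),f(638,167,.033)];print("pivots",p,np.mean(p,0))
print("stopfronts",f(220,265,.032),f(403,265,.032),f(587,266,.032))
for n,u,v1,v2 in((4,262,331,350),(2,450,341,359),(1,543,341,359)): print(n,"dot",f(u,v1,.02),"end",f(u,v2,.02))
print("bed corners",[f(*q,.012) for q in((75,56),(735,60),(62,398),(745,401))])
t=[(134,152),(209,151),(132,248),(212,247)]
print("tray",[ray("top",q,.042)[:2].round(3) for q in t])
```

```text
bolts [array([0.6979, 0.1237]), array([ 0.6903, -0.2369]), array([0.5224, 0.1274]), array([ 0.514 , -0.2329])] mean [ 0.60615  -0.054675]
yaw -1.2073862079114865
yaw -1.3355464265766852
yaw -1.2077662889021508
yaw -1.2997379720370317
pivots [array([0.6393, 0.082 ]), array([ 0.6329, -0.1928])] [ 0.6361 -0.0554]
stopfronts [0.5775 0.0527] [ 0.5759 -0.0538] [ 0.5737 -0.161 ]
4 dot [0.5404 0.0291] end [0.5291 0.0292]
2 dot [ 0.5328 -0.0806] end [ 0.5221 -0.0804]
1 dot [ 0.532 -0.135] end [ 0.5213 -0.1347]
bed corners [array([0.7137, 0.1421]), array([ 0.7056, -0.2565]), array([0.5039, 0.1465]), array([ 0.496 , -0.2528])]
tray [array([0.632, 0.46 ]), array([0.632, 0.251]), array([0.366, 0.447]), array([0.365, 0.234])]
```

Bed: origin ≈ (0.636, −0.055), yaw ≈ −1.27°. Bolts, pivots and lanes agree to about 1 mm. First I turn the tool so that tool x = bed −x and tool y = bed +y, then move above strip_2.

Call:
jog_arm(
  deltas="0 0 0 0 0 -5.53 140; 0 0 0 0 0 -5.53 140; 0 0 0 0 0 -5.53 140; 0 0 0 0 0 0 140",
  squeeze=30,
)

```text
time: 0.43
tool_pos: [0.1917, 0.5947, 0.4043]
eef_rot: [-180.0, -0.0, 179.0]
contact_force: [0.2, -1.1, -0.1]
width: 0.732
gripper_force: 0.0
```

Call:
jog_arm(
  deltas="-0.0178 -0.03336 0 0 0 0 140;-0.0178 -0.03336 0 0 0 0 140;-0.0178 -0.03336 0 0 0 0 140;-0.0178 -0.03336 0 0 0 0 140;-0.0178 -0.03336 0 0 0 0 140;-0.0178 -0.03336 0 0 0 0 140;-0.0178 -0.03336 0 0 0 0 140;-0.0178 -0.03336 0 0 0 0 140",
)

```text
time: 1.1
tool_pos: [0.3285, 0.3232, 0.4047]
eef_rot: [180.0, 0.0, 178.5]
contact_force: [0.0, -0.2, 0.2]
width: 0.455
gripper_force: 0.0
```

Call:
jog_arm(
  deltas="-0.0178 -0.03336 0 0 0 0 140;-0.0178 -0.03336 0 0 0 0 140;-0.0178 -0.03336 0 0 0 0 140;-0.0178 -0.03336 0 0 0 0 140;-0.0178 -0.03336 0 0 0 0 140;-0.0178 -0.03336 0 0 0 0 140;-0.0178 -0.03336 0 0 0 0 140;-0.0178 -0.03336 0 0 0 0 140",
)

```text
time: 1.77
tool_pos: [0.4649, 0.053, 0.4048]
eef_rot: [180.0, 0.0, 178.5]
contact_force: [0.5, -1.0, 0.6]
width: 0.45
gripper_force: 0.0
```

Call:
jog_arm(
  deltas="-0.0178 -0.03336 0 0 0 0 140;-0.0178 -0.03336 0 0 0 0 140;-0.0178 -0.03336 0 0 0 0 140;-0.0178 -0.03336 0 0 0 0 140;0 0 0 0 0 0 140;0 0 0 0 0 0 140",
)

```text
time: 2.27
tool_pos: [0.5332, -0.0817, 0.4042]
eef_rot: [180.0, -0.0, 178.4]
contact_force: [0.6, 0.3, 0.6]
width: 0.452
gripper_force: 0.0
```

Call:
jog_arm(
  deltas="0 0.0013 0 0 0 -0.3 140;0 0 0.035 0 0 0 140;0 0 0.035 0 0 0 140;0 0 0.035 0 0 0 140;0 0 0.035 0 0 0 140;0 0 0.025 0 0 0 140;0 0 0 0 0 0 140;0 0 0 0 0 0 140",
)

```text
time: 2.93
tool_pos: [0.5321, -0.0775, 0.2392]
eef_rot: [180.0, -0.2, 179.1]
contact_force: [0.5, 0.3, 0.3]
width: 0.446
gripper_force: 0.0
```

Run:
```python
from h import *
s=arm.observe();print(s["tool_pos"],s["eef_rot"])
im=snap("scene","pics/s1.png")[...,::-1];im2=snap("top","pics/t1.png")[...,::-1]
a=cv2.resize(im[160:250,255:405],(750,450),interpolation=cv2.INTER_CUBIC)
cv2.imwrite("pics/c1.png",a)
```

```text
[ 0.53210255 -0.07753932  0.23921024] [ 1.79969834e+02 -1.72915241e-01  1.79069550e+02]
```

View pics/c1.png

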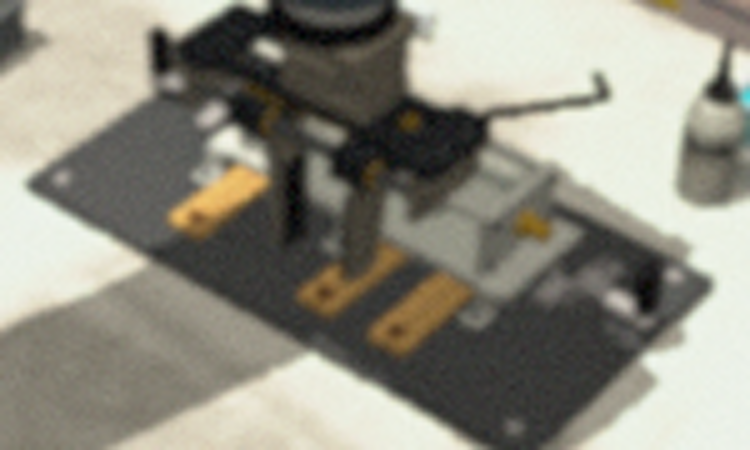

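The crop shows the fingers straddling the strip_2 lane, about 35 mm above it. I trim the pose and settle.

Call:
jog_arm(
  deltas="0 -0.0028 0 0 0 0.35 140;0 0 0 0 0 0 140;0 0 0 0 0 0 140;0 0 0 0 0 0 140",
)

```text
time: 3.37
tool_pos: [0.533, -0.0817, 0.2406]
eef_rot: [-180.0, 0.1, 178.7]
contact_force: [0.9, -0.4, -0.2]
width: 0.45
gripper_force: 0.0
```

Call:
jog_arm(
  deltas="0 0 0 0 0 0 140;0 0 0 0 0 0 140",
)

```text
time: 3.53
tool_pos: [0.5328, -0.0817, 0.2399]
eef_rot: [-180.0, 0.0, 178.7]
contact_force: [0.8, -1.8, 0.4]
width: 0.455
gripper_force: 0.0
```

Call:
jog_arm(
  deltas="0 0.0013 0.012 0 0 0 140;0 0 0.012 0 0 0 140;0 0 0.0105 0 0 0 140;0 0 0 0 0 0 140;0 0 0 0 0 0 140;0 0 0 0 0 0 140;0 0 0 0 0 0 140",
)

```text
time: 4.12
tool_pos: [0.5326, -0.0803, 0.2046]
eef_rot: [180.0, -0.1, 178.7]
contact_force: [-0.4, 0.5, -0.3]
width: 0.451
gripper_force: 0.0
```

Call:
jog_arm(
  deltas="0 0 0 0 0 0 140;0 0 0 0 0 0 140",
)

```text
time: 4.28
tool_pos: [0.5328, -0.0803, 0.2051]
eef_rot: [-180.0, 0.0, 178.7]
contact_force: [0.3, 0.2, 0.0]
width: 0.452
gripper_force: 0.0
```

Call:
jog_arm(
  deltas="0 0 0.001 0 0 0 160;0 0 0 0 0 0 180;0 0 0 0 0 0 200;0 0 0 0 0 0 220;0 0 0 0 0 0 220;0 0 0 0 0 0 220;0 0 0 0 0 0 220;0 0 0 0 0 0 220",
  squeeze=5,
)

```text
time: 4.95
tool_pos: [0.5328, -0.0803, 0.2042]
eef_rot: [180.0, -0.0, 178.7]
contact_force: [-1.3, -0.9, 0.0]
width: 0.284
gripper_force: 5.0
```

Call:
jog_arm(
  deltas="0 0 0 0 0 0 255;0 0 0 0 0 0 255;0 0 0 0 0 0 255;0 0 0 0 0 0 255",
  squeeze=30,
)

```text
time: 5.28
tool_pos: [0.5328, -0.0803, 0.2042]
eef_rot: [-180.0, -0.0, 178.7]
contact_force: [0.2, -0.0, -0.2]
width: 0.278
gripper_force: 30.0
```

Gripped (25.6 mm). Pulling straight along bed −x.

Call:
jog_arm(
  deltas="0.004 0 0 0 0 0 255;0.008 0 0 0 0 0 255;0.008 0 0 0 0 0 255;0.008 0 0 0 0 0 255;0.008 0 0 0 0 0 255;0.008 0 0 0 0 0 255;0.008 0 0 0 0 0 255;0.008 0 0 0 0 0 255",
)

```text
time: 5.95
tool_pos: [0.4716, -0.0789, 0.2042]
eef_rot: [180.0, -0.0, 178.7]
contact_force: [0.6, -0.2, 0.6]
width: 0.278
gripper_force: 30.0
```

Call:
jog_arm(
  deltas="0.008 0 0 0 0 0 255;0.008 0 0 0 0 0 255;0.008 0 0 0 0 0 255;0.008 0 0 0 0 0 255;0.008 0 0 0 0 0 255;0.008 0 0 0 0 0 255;0.008 0 0 0 0 0 255;0.004 0 0 0 0 0 255",
)

```text
time: 6.62
tool_pos: [0.4115, -0.0774, 0.2041]
eef_rot: [180.0, -0.1, 178.7]
contact_force: [0.6, 0.6, -0.1]
width: 0.28
gripper_force: 3.0
```

Run:
```python
from h import *
im=snap("scene","pics/s2.png")[...,::-1]
cv2.imwrite("pics/c2.png",cv2.resize(im[150:260,160:405],(800,360),interpolation=cv2.INTER_CUBIC))
```

```text
(no output)
```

View pics/c2.png

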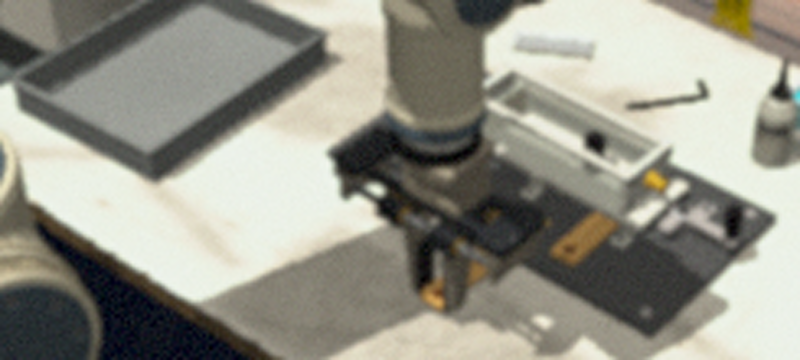

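Strip_2 is out and still in the fingers, but the grip has slackened to 3 N. I hold still until it recovers.

Call:
jog_arm(
  deltas="0 0 0 0 0 0 255;0 0 0 0 0 0 255;0 0 0 0 0 0 255;0 0 0 0 0 0 255;0 0 0 0 0 0 255;0 0 0 0 0 0 255",
  squeeze=30,
)

```text
time: 7.17
tool_pos: [0.4131, -0.0775, 0.2042]
eef_rot: [-180.0, 0.0, 178.7]
contact_force: [0.5, -0.2, -0.1]
width: 0.275
gripper_force: 30.0
```

Run:
```python
from h import *
print(arm.observe()["gripper_force"])
im=snap("top","pics/t2.png")[...,::-1]
a=im[100:270,125:400];cv2.imwrite("pics/c3.png",cv2.resize(a,(800,495),interpolation=cv2.INTER_CUBIC))
```

```text
29.98706191778183
```

View pics/c3.png

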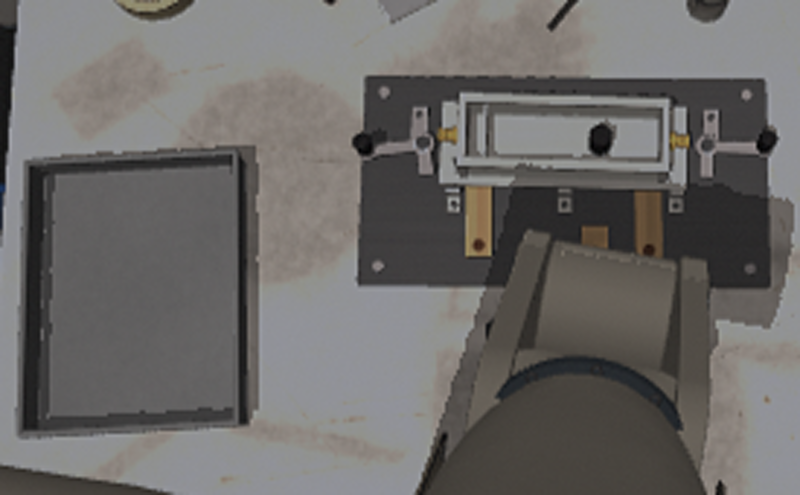

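Strip_2's nose is at crop (594,226), clear of the stops and the channel. The other strips and the channel have not moved. The tray's rim runs from (20,155) to (250,435), so its centre is about (0.499, 0.348). Next I lift and carry the strip there.

Call:
jog_arm(
  deltas="0 0 -0.01 0 0 0 255;0 0 -0.02 0 0 0 255;0 0 -0.02 0 0 0 255;0 0 -0.02 0 0 0 255;0 0 -0.02 0 0 0 255;0 0 -0.01 0 0 0 255;-0.0005 0.015 0 0 0 0 255;-0.0005 0.025 0 0 0 0 255",
)

```text
time: 7.88
tool_pos: [0.4152, -0.0382, 0.3051]
eef_rot: [-180.0, 0.1, 178.6]
contact_force: [-0.0, -0.1, -1.4]
width: 0.282
gripper_force: 30.0
```

Call:
jog_arm(
  deltas="-0.0005 0.03 0 0 0 0 255;-0.0005 0.03 0 0 0 0 255;-0.0005 0.03 0 0 0 0 255;-0.0005 0.03 0 0 0 0 255;-0.0005 0.03 0 0 0 0 255;-0.0005 0.03 0 0 0 0 255;-0.0005 0.03 0 0 0 0 255;-0.0005 0.03 0 0 0 0 255",
)

```text
time: 8.55
tool_pos: [0.424, 0.2038, 0.3041]
eef_rot: [-180.0, -0.0, 178.7]
contact_force: [-0.0, -0.0, -0.8]
width: 0.283
gripper_force: 30.0
```

Call:
jog_arm(
  deltas="-0.0005 0.03 0 0 0 0 255;-0.0005 0.03 0 0 0 0 255;-0.0005 0.03 0 0 0 0 255;-0.0005 0.03 0 0 0 0 255;-0.0005 0.03 0 0 0 0 255;-0.0005 0.03 0 0 0 0 255;-0.0005 0.015 0 0 0 0 255;0 0 0 0 0 0 255",
)

```text
time: 9.22
tool_pos: [0.4323, 0.3998, 0.304]
eef_rot: [179.9, 0.0, 178.8]
contact_force: [-0.6, -0.1, 0.3]
width: 0.275
gripper_force: 30.0
```

Call:
jog_arm(
  deltas="0 0 0 0 0 0 255;0 0 0 0 0 0 255",
)

```text
time: 9.38
tool_pos: [0.432, 0.396, 0.3038]
eef_rot: [-179.9, -0.1, 178.7]
contact_force: [-0.2, -0.3, 0.8]
width: 0.278
gripper_force: 30.0
```

```bash
cat >> h.py <<'E'
def tray(f):
    im=snap("top",f)[...,::-1]; g=cv2.cvtColor(im,cv2.COLOR_BGR2GRAY); g=g[130:270,110:235]
    b=cv2.imread("pics/t0.png",0)[130:270,110:235]
    d=cv2.absdiff(g,b); return (d[:60,:22].mean(),d.mean())
E
python3 - <<'E'
from h import *
im=snap("scene","pics/s3.png")[...,::-1]
cv2.imwrite("pics/c4.png",cv2.resize(im[100:260,120:400],(800,457),interpolation=cv2.INTER_CUBIC))
E
```

```text
(no output)
```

View pics/c4.png

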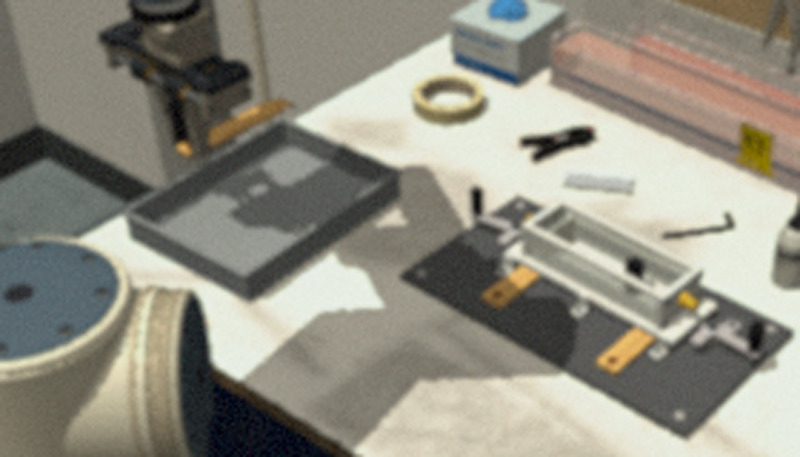

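Strip_2 hangs straight in the grip above the left of the tray. The tray's near rim corner is at crop (248,275) and its right corner at (400,172). I check these against the top-view estimate.

Run:
```python
from h import *
for q in((248,277),(398,172),(130,212),(285,123)): print(ray("scene",(120+q[0]/2.857,100+q[1]/2.857),.042)[:2].round(3))
```

```text
[0.369 0.244]
[0.624 0.258]
[0.365 0.442]
[0.614 0.447]
```

Call:
jog_arm(
  deltas="0 0 0.015 0 0 0 255;0 0 0.025 0 0 0 255;0 0 0.025 0 0 0 255;0 0 0.02 0 0 0 255;0 0 0.012 0 0 0 255;0 0 0.007 0 0 0 255;0 0 0.003 0 0 0 255;0 0 0 0 0 0 255",
)

```text
time: 10.1
tool_pos: [0.4325, 0.3969, 0.1973]
eef_rot: [-180.0, -0.0, 178.6]
contact_force: [0.6, -0.3, 0.1]
width: 0.276
gripper_force: 30.0
```

Call:
jog_arm(
  deltas="0 0 0 0 0 0 255;0 0 0 0 0 0 200;0 0 0 0 0 0 160;0 0 0 0 0 0 160;0 0 0 0 0 0 160;0 0 0 0 0 0 160",
)

```text
time: 10.6
tool_pos: [0.4324, 0.3973, 0.1975]
eef_rot: [180.0, 0.0, 178.7]
contact_force: [-0.2, 1.0, 0.1]
width: 0.369
gripper_force: 0.0
```

Call:
jog_arm(
  deltas="0 0 -0.015 0 0 0 160;0 0 -0.025 0 0 0 160;0 0 -0.025 0 0 0 160;0 0 -0.025 0 0 0 160;0 0 -0.017 0 0 0 160;0 0 0 0 0 0 160;-0.0029 -0.01275 0 0 0 0 140;-0.0066 -0.0315 0 0 0 0 140",
)

```text
time: 11.27
tool_pos: [0.4405, 0.3538, 0.3036]
eef_rot: [179.9, 0.0, 178.8]
contact_force: [0.6, -0.5, -0.0]
width: 0.452
gripper_force: 0.0
```

Call:
jog_arm(
  deltas="-0.0066 -0.0315 0 0 0 0 140;-0.0066 -0.0315 0 0 0 0 140;-0.0066 -0.0315 0 0 0 0 140;-0.0066 -0.0315 0 0 0 0 140;-0.0066 -0.0315 0 0 0 0 140;-0.0066 -0.0315 0 0 0 0 140;-0.0066 -0.0315 0 0 0 0 140;-0.0066 -0.0315 0 0 0 0 140",
)

```text
time: 11.93
tool_pos: [0.4868, 0.0972, 0.3028]
eef_rot: [-180.0, -0.1, 178.7]
contact_force: [0.2, 0.4, 0.7]
width: 0.452
gripper_force: 0.0
```

Call:
jog_arm(
  deltas="-0.0066 -0.0315 0 0 0 0 140;-0.0066 -0.0315 0 0 0 0 140;-0.0066 -0.0315 0 0 0 0 140;-0.0066 -0.0315 0 0 0 0 140;-0.0066 -0.0315 0 0 0 0 140;-0.0066 -0.0315 0 0 0 0 140;-0.0066 -0.0315 0 0 0 0 140;-0.0029 -0.01275 0 0 0 0 140",
)

```text
time: 12.6
tool_pos: [0.5308, -0.1383, 0.3028]
eef_rot: [-180.0, -0.1, 178.6]
contact_force: [-0.2, -1.0, 0.1]
width: 0.449
gripper_force: 0.0
```

Call:
jog_arm(
  deltas="0 0 0 0 0 0 140;0 0 0.02 0 0 0 140;0 0 0.02 0 0 0 140;0 0 0.02 0 0 0 140;0 0 0 0 0 0 140;0 0 0 0 0 0 140;0 0 0 0 0 0 140;0 0 0 0 0 0 140",
)

```text
time: 13.27
tool_pos: [0.5318, -0.1345, 0.2452]
eef_rot: [-180.0, 0.1, 178.7]
contact_force: [-0.4, -0.3, 0.0]
width: 0.453
gripper_force: 0.0
```

Run:
```python
from h import *
print(arm.observe()["tool_pos"],arm.observe()["eef_rot"])
im=snap("scene","pics/s4.png")[...,::-1]
cv2.imwrite("pics/c5.png",cv2.resize(im[130:250,150:400],(800,384),interpolation=cv2.INTER_CUBIC))
```

```text
[ 0.53179899 -0.13446016  0.24521388] [-1.79984258e+02  7.33192376e-02  1.78701992e+02]
```

View pics/c5.png

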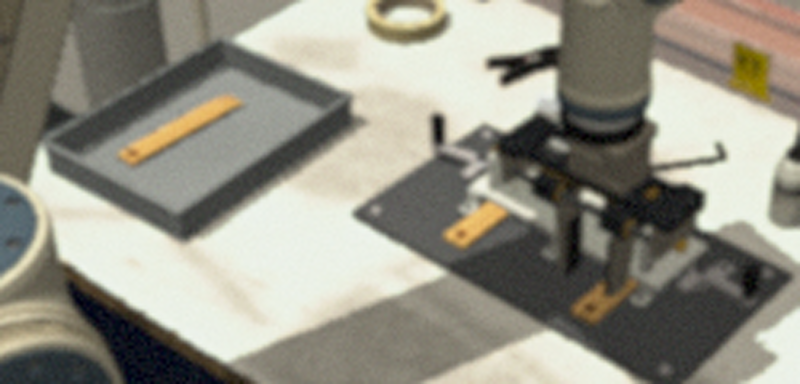

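Strip_2 lies in the tray, at crop (120–240, 95–160). The fingers straddle strip_1. Now I descend and grip.

Call:
jog_arm(
  deltas="0 0 0.015 0 0 0 140;0 0 0.015 0 0 0 140;0 0 0.0108 0 0 0 140;0 0 0 0 0 0 140;0 0 0 0 0 0 140;0 0 0 0 0 0 140;0 0 0 0 0 0 140;0 0 0 0 0 0 140",
)

```text
time: 13.98
tool_pos: [0.5316, -0.1348, 0.2037]
eef_rot: [-180.0, 0.0, 178.7]
contact_force: [-0.5, 0.8, -0.4]
width: 0.451
gripper_force: 0.0
```

Call:
jog_arm(
  deltas="0 0 0 0 0 0 160;0 0 0 0 0 0 180;0 0 0 0 0 0 200;0 0 0 0 0 0 220;0 0 0 0 0 0 220;0 0 0 0 0 0 220;0 0 0 0 0 0 220;0 0 0 0 0 0 220",
  squeeze=5,
)

```text
time: 14.65
tool_pos: [0.5315, -0.1347, 0.2035]
eef_rot: [180.0, 0.0, 178.7]
contact_force: [-0.4, 0.9, 3.0]
width: 0.283
gripper_force: 5.0
```

Call:
jog_arm(
  deltas="0 0 0 0 0 0 255;0 0 0 0 0 0 255;0 0 0 0 0 0 255;0 0 0 0 0 0 255",
  squeeze=30,
)

```text
time: 14.98
tool_pos: [0.5315, -0.1347, 0.2035]
eef_rot: [180.0, -0.0, 178.7]
contact_force: [-0.7, 2.5, 4.9]
width: 0.28
gripper_force: 30.0
```

Call:
jog_arm(
  deltas="0.004 0 0 0 0 0 255;0.008 0 0 0 0 0 255;0.008 0 0 0 0 0 255;0.008 0 0 0 0 0 255;0.008 0 0 0 0 0 255;0.008 0 0 0 0 0 255;0.008 0 0 0 0 0 255;0.008 0 0 0 0 0 255",
)

```text
time: 15.65
tool_pos: [0.4707, -0.1334, 0.2035]
eef_rot: [-180.0, 0.0, 178.7]
contact_force: [4.2, -1.1, 0.4]
width: 0.277
gripper_force: 30.0
```

Call:
jog_arm(
  deltas="0.004 0 0 0 0 0 255;0.004 0 0 0 0 0 255;0.004 0 0 0 0 0 255;0.004 0 0 0 0 0 255;0.004 0 0 0 0 0 255;0.004 0 0 0 0 0 255;0.004 0 0 0 0 0 255;0.004 0 0 0 0 0 255",
)

```text
time: 16.32
tool_pos: [0.4384, -0.1325, 0.2031]
eef_rot: [180.0, -0.1, 178.7]
contact_force: [1.1, -0.7, 1.8]
width: 0.276
gripper_force: 30.0
```

Call:
jog_arm(
  deltas="0.004 0 0 0 0 0 255;0.004 0 0 0 0 0 255;0.004 0 0 0 0 0 255;0.004 0 0 0 0 0 255;0.004 0 0 0 0 0 255;0.004 0 0 0 0 0 255;0.004 0 0 0 0 0 255;0.004 0 0 0 0 0 255",
)

```text
time: 16.98
tool_pos: [0.407, -0.1319, 0.2033]
eef_rot: [180.0, -0.0, 178.7]
contact_force: [0.5, -0.3, -0.4]
width: 0.272
gripper_force: 30.0
```

Run:
```python
from h import *
im=snap("top","pics/t3.png")[...,::-1]
a=im[100:270,125:400];cv2.imwrite("pics/c6.png",cv2.resize(a,(800,495),interpolation=cv2.INTER_CUBIC))
```

```text
(no output)
```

View pics/c6.png

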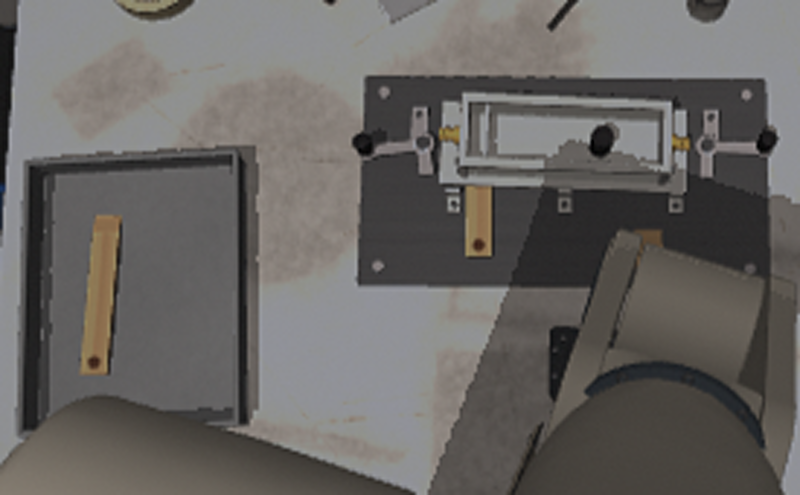

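Strip_1 is clear, with its nose at crop (650,231). The channel is in place and the tray has not moved. Carrying it to the tray's middle lane.

Call:
jog_arm(
  deltas="0 0 -0.01 0 0 0 255;0 0 -0.02 0 0 0 255;0 0 -0.02 0 0 0 255;0 0 -0.02 0 0 0 255;0 0 -0.02 0 0 0 255;0 0 -0.01 0 0 0 255;-0.0008 0.015 0 0 0 0 255;-0.0008 0.025 0 0 0 0 255",
)

```text
time: 17.7
tool_pos: [0.4103, -0.0927, 0.3043]
eef_rot: [-180.0, 0.1, 178.6]
contact_force: [0.1, 0.2, -1.1]
width: 0.277
gripper_force: 30.0
```

Call:
jog_arm(
  deltas="-0.0008 0.03 0 0 0 0 255;-0.0008 0.03 0 0 0 0 255;-0.0008 0.03 0 0 0 0 255;-0.0008 0.03 0 0 0 0 255;-0.0008 0.03 0 0 0 0 255;-0.0008 0.03 0 0 0 0 255;-0.0008 0.03 0 0 0 0 255;-0.0008 0.03 0 0 0 0 255",
)

```text
time: 18.37
tool_pos: [0.4215, 0.1493, 0.3033]
eef_rot: [-180.0, -0.0, 178.7]
contact_force: [1.5, 0.1, 0.5]
width: 0.276
gripper_force: 30.0
```

Call:
jog_arm(
  deltas="-0.0008 0.03 0 0 0 0 255;-0.0008 0.03 0 0 0 0 255;-0.0008 0.03 0 0 0 0 255;-0.0008 0.03 0 0 0 0 255;-0.0008 0.03 0 0 0 0 255;-0.0008 0.03 0 0 0 0 255;-0.0008 0.015 0 0 0 0 255;0 0 0 0 0 0 255",
)

```text
time: 19.03
tool_pos: [0.4321, 0.3451, 0.3033]
eef_rot: [179.9, 0.0, 178.8]
contact_force: [0.2, 1.0, -0.8]
width: 0.278
gripper_force: 30.0
```

Call:
jog_arm(
  deltas="0 0 0 0 0 0 255;0 0 0 0 0 0 255;0 0 0 0 0 0 255",
)

```text
time: 19.28
tool_pos: [0.4319, 0.3413, 0.3032]
eef_rot: [-179.9, -0.0, 178.6]
contact_force: [1.0, -0.2, -1.2]
width: 0.277
gripper_force: 30.0
```

Run:
```python
from h import *
im=snap("scene","pics/s5.png")[...,::-1]
cv2.imwrite("pics/c7.png",cv2.resize(im[100:260,120:400],(800,457),interpolation=cv2.INTER_CUBIC))
```

```text
(no output)
```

View pics/c7.png

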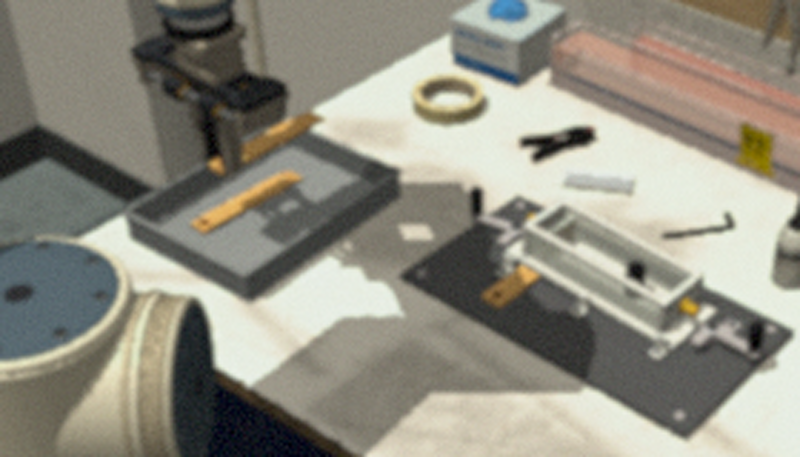

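The tray has not moved (near corner still at (248,277)). Strip_1 is above the middle lane, so I lower and release it.

Call:
jog_arm(
  deltas="0 0 0.015 0 0 0 255;0 0 0.025 0 0 0 255;0 0 0.025 0 0 0 255;0 0 0.02 0 0 0 255;0 0 0.012 0 0 0 255;0 0 0.007 0 0 0 255;0 0 0.002 0 0 0 255;0 0 0 0 0 0 255",
)

```text
time: 20.0
tool_pos: [0.4323, 0.3425, 0.1976]
eef_rot: [-180.0, -0.0, 178.7]
contact_force: [0.3, 0.0, -0.2]
width: 0.28
gripper_force: 30.0
```

Call:
jog_arm(
  deltas="0 0 0 0 0 0 255;0 0 0 0 0 0 200;0 0 0 0 0 0 165;0 0 0 0 0 0 165;0 0 0 0 0 0 165;0 0 0 0 0 0 165",
)

```text
time: 20.5
tool_pos: [0.4321, 0.3427, 0.1977]
eef_rot: [180.0, 0.0, 178.7]
contact_force: [0.1, -0.4, 0.2]
width: 0.354
gripper_force: 0.0
```

Call:
jog_arm(
  deltas="0 0 -0.015 0 0 0 165;0 0 -0.025 0 0 0 165;0 0 -0.025 0 0 0 165;0 0 -0.025 0 0 0 165;0 0 -0.017 0 0 0 165;0 0 0 0 0 0 165;0 0 0 0 0 0 140;0 0 0 0 0 0 140",
)

```text
time: 21.17
tool_pos: [0.4317, 0.3424, 0.3036]
eef_rot: [-180.0, -0.0, 178.7]
contact_force: [-1.6, -0.2, -0.3]
width: 0.444
gripper_force: 0.0
```

Call:
jog_arm(
  deltas="-0.0052 -0.0142 0 0 0 0 140;-0.0105 -0.0283 0 0 0 0 140;-0.0105 -0.0283 0 0 0 0 140;-0.0105 -0.0283 0 0 0 0 140;-0.0105 -0.0283 0 0 0 0 140;-0.0105 -0.0283 0 0 0 0 140;-0.0105 -0.0283 0 0 0 0 140;-0.0105 -0.0283 0 0 0 0 140",
)

```text
time: 21.83
tool_pos: [0.5056, 0.127, 0.3028]
eef_rot: [-180.0, -0.1, 178.7]
contact_force: [-0.0, -0.7, 0.1]
width: 0.452
gripper_force: 0.0
```

Call:
jog_arm(
  deltas="-0.0105 -0.0283 0 0 0 0 140;-0.0105 -0.0283 0 0 0 0 140;-0.0105 -0.0283 0 0 0 0 140;-0.0052 -0.0142 0 0 0 0 140;0 0 0.02 0 0 0 140;0 0 0.02 0 0 0 140;0 0 0.02 0 0 0 140;0 0 0 0 0 0 140",
)

```text
time: 22.5
tool_pos: [0.5381, 0.0283, 0.2398]
eef_rot: [-180.0, -0.4, 178.6]
contact_force: [-0.9, 0.3, 0.4]
width: 0.452
gripper_force: 0.0
```

Call:
jog_arm(
  deltas="0 0 0 0 0 0 140;0 0 0 0 0 0 140;0 0 0 0 0 0 140;0 0 0 0 0 0 140",
)

```text
time: 22.83
tool_pos: [0.5406, 0.0288, 0.2453]
eef_rot: [180.0, 0.1, 178.7]
contact_force: [-1.2, 0.3, -0.9]
width: 0.454
gripper_force: 0.0
```

Call:
jog_arm(
  deltas="0 -0.0005 0.015 0 0 0 140;0 0 0.015 0 0 0 140;0 0 0.0105 0 0 0 140;0 0 0 0 0 0 140;0 0 0 0 0 0 140;0 0 0 0 0 0 140;0 0 0 0 0 0 140;0 0 0 0 0 0 140",
)

```text
time: 23.5
tool_pos: [0.5404, 0.0282, 0.2044]
eef_rot: [180.0, 0.0, 178.7]
contact_force: [0.3, 0.5, -0.7]
width: 0.449
gripper_force: 0.0
```

Call:
jog_arm(
  deltas="0 0 0 0 0 0 160;0 0 0 0 0 0 180;0 0 0 0 0 0 200;0 0 0 0 0 0 220;0 0 0 0 0 0 220;0 0 0 0 0 0 220;0 0 0 0 0 0 220;0 0 0 0 0 0 220",
  squeeze=5,
)

```text
time: 24.17
tool_pos: [0.5402, 0.0283, 0.204]
eef_rot: [180.0, -0.0, 178.7]
contact_force: [-1.3, 3.0, 3.7]
width: 0.278
gripper_force: 5.0
```

Call:
jog_arm(
  deltas="0 0 0 0 0 0 255;0 0 0 0 0 0 255;0 0 0 0 0 0 255;0 0 0 0 0 0 255",
  squeeze=30,
)

```text
time: 24.5
tool_pos: [0.5402, 0.0283, 0.204]
eef_rot: [180.0, -0.0, 178.7]
contact_force: [-2.1, 4.8, 4.8]
width: 0.28
gripper_force: 30.0
```

The strip pushes the tool about 5 N toward +y. I ease by 0.7 mm to relieve it, then pull.

Call:
jog_arm(
  deltas="0 0.0007 -0.0003 0 0 0 255;0 0 0 0 0 0 255;0 0 0 0 0 0 255",
)

```text
time: 24.75
tool_pos: [0.5402, 0.0288, 0.204]
eef_rot: [-180.0, -0.0, 178.7]
contact_force: [-0.1, 2.3, 1.1]
width: 0.276
gripper_force: 29.9
```

Call:
jog_arm(
  deltas="0.004 0 0 0 0 0 255;0.008 0 0 0 0 0 255;0.008 0 0 0 0 0 255;0.008 0 0 0 0 0 255;0.008 0 0 0 0 0 255;0.008 0 0 0 0 0 255;0.008 0 0 0 0 0 255;0.008 0 0 0 0 0 255",
)

```text
time: 25.42
tool_pos: [0.4799, 0.0303, 0.2044]
eef_rot: [180.0, 0.1, 178.7]
contact_force: [7.0, -0.4, -0.6]
width: 0.273
gripper_force: 29.9
```

Call:
jog_arm(
  deltas="0.004 0 0 0 0 0 255;0.004 0 0 0 0 0 255;0.004 0 0 0 0 0 255;0.004 0 0 0 0 0 255;0.004 0 0 0 0 0 255;0.004 0 0 0 0 0 255;0.004 0 0 0 0 0 255;0.004 0 0 0 0 0 255",
)

```text
time: 26.08
tool_pos: [0.4478, 0.031, 0.2042]
eef_rot: [180.0, -0.0, 178.7]
contact_force: [0.3, -0.4, -0.3]
width: 0.275
gripper_force: 29.9
```

Call:
jog_arm(
  deltas="0.004 0 0 0 0 0 255;0.004 0 0 0 0 0 255;0.004 0 0 0 0 0 255;0.004 0 0 0 0 0 255;0.004 0 0 0 0 0 255;0.004 0 0 0 0 0 255;0.004 0 0 0 0 0 255;0.004 0 0 0 0 0 255",
)

```text
time: 26.75
tool_pos: [0.4158, 0.0318, 0.2042]
eef_rot: [-180.0, -0.0, 178.7]
contact_force: [-0.1, 0.2, -0.4]
width: 0.276
gripper_force: 29.9
```

Run:
```python
from h import *
im=snap("top","pics/t4.png")[...,::-1]
a=im[100:270,125:400];cv2.imwrite("pics/c8.png",cv2.resize(a,(800,495),interpolation=cv2.INTER_CUBIC))
```

```text
(no output)
```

View pics/c8.png

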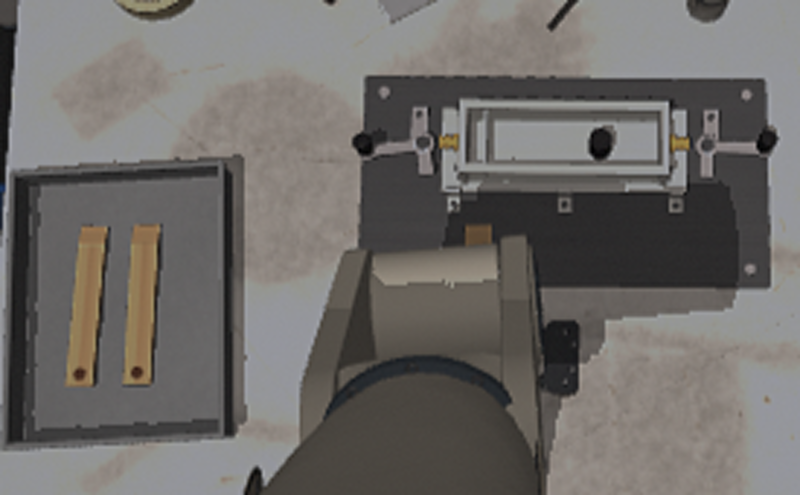

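Strip_4 is out and the channel is down, with its frame shifted about 2 mm in the view as it dropped. The tray has been knocked left and forward: the strip_2 dot moved from (93,362) to (79,373). I re-measure it.

Run:
```python
from h import *
f=lambda u,v,z: ray("top",(125+u/2.909,100+v/2.909),z)[:2].round(4)
print("dots",f(79,373,.011),f(137,372,.011),"strip1 right edge",f(160,228,.011),f(153,385,.011))
print("rim right inner",f(219,165,.042),f(226,430,.042),"outer",f(228,162,.042),f(236,433,.042),"left outer",f(10,172,.042),f(3,447,.042))
```

```text
dots [0.4217 0.4087] [0.4218 0.3537] strip1 right edge [0.562  0.3383] [0.4091 0.3379]
rim right inner [0.6157 0.2748] [0.3633 0.2591] outer [0.6186 0.2663] [0.3604 0.2498] left outer [0.6117 0.4737] [0.351  0.4623]
```

Call:
jog_arm(
  deltas="0 0 -0.01 0 0 0 255;0 0 -0.02 0 0 0 255;0 0 -0.02 0 0 0 255;0 0 -0.02 0 0 0 255;0 0 -0.02 0 0 0 255;0 0 -0.01 0 0 0 255;0 0.015 0 0 0 0 255;0 0.03 0 0 0 0 255",
)

```text
time: 27.47
tool_pos: [0.4174, 0.0758, 0.3051]
eef_rot: [-180.0, 0.1, 178.5]
contact_force: [0.7, -0.9, -1.4]
width: 0.277
gripper_force: 29.9
```

Call:
jog_arm(
  deltas="0 0.03 0 0 0 0 255;0 0.03 0 0 0 0 255;0 0.03 0 0 0 0 255;0 0.03 0 0 0 0 255;0 0.03 0 0 0 0 255;0 0.03 0 0 0 0 255;0 0.03 0 0 0 0 255;0 0.0137 0 0 0 0 255",
)

```text
time: 28.13
tool_pos: [0.4224, 0.3032, 0.3043]
eef_rot: [179.9, 0.0, 178.7]
contact_force: [0.3, 0.0, -0.9]
width: 0.275
gripper_force: 29.9
```

Call:
jog_arm(
  deltas="0 0 0 0 0 0 255;0 0 0 0 0 0 255;0 0 0 0 0 0 255;0 0 0.02 0 0 0 255;0 0 0.02 0 0 0 255;0 0 0 0 0 0 255;0 0 0 0 0 0 255;0 0 0 0 0 0 255",
)

```text
time: 28.8
tool_pos: [0.4228, 0.2997, 0.2649]
eef_rot: [180.0, 0.0, 178.6]
contact_force: [0.5, 0.5, -0.3]
width: 0.278
gripper_force: 29.9
```

Run:
```python
from h import *
print(arm.observe()["tool_pos"])
im=snap("scene","pics/s6.png")[...,::-1]
cv2.imwrite("pics/c9.png",cv2.resize(im[100:260,120:400],(800,457),interpolation=cv2.INTER_CUBIC))
```

```text
[0.42279673 0.29972388 0.26487388]
```

View pics/c9.png

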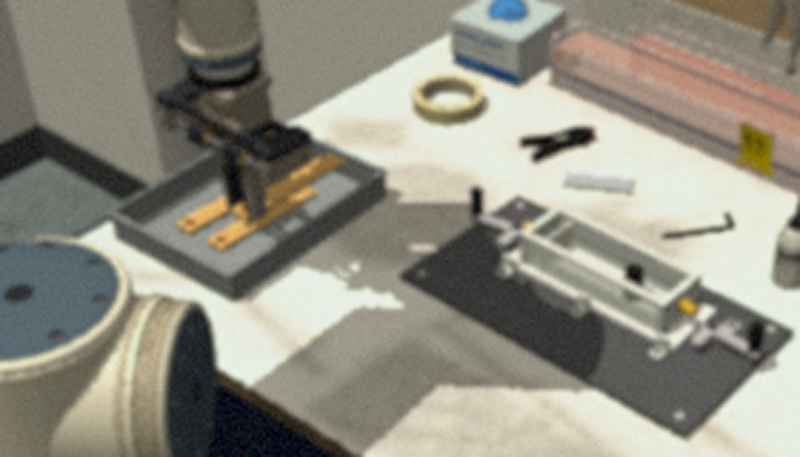

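The tray is still where I re-measured it. Both laid strips are in it, and the gripper is over the free right lane. The channel sits flat on the bed. Lowering.

Call:
jog_arm(
  deltas="0 0.0005 0.015 0 0 0 255;0 0 0.02 0 0 0 255;0 0 0.015 0 0 0 255;0 0 0.01 0 0 0 255;0 0 0.005 0 0 0 255;0 0 0.002 0 0 0 255;0 0 0 0 0 0 255;0 0 0 0 0 0 255",
)

```text
time: 29.52
tool_pos: [0.4228, 0.3011, 0.1979]
eef_rot: [180.0, 0.0, 178.7]
contact_force: [0.9, -0.0, -1.5]
width: 0.278
gripper_force: 29.9
```

Call:
jog_arm(
  deltas="0 0 0 0 0 0 255;0 0 0 0 0 0 200;0 0 0 0 0 0 170;0 0 0 0 0 0 170;0 0 0 0 0 0 170;0 0 0 0 0 0 170",
)

```text
time: 30.02
tool_pos: [0.4227, 0.3012, 0.1975]
eef_rot: [180.0, 0.0, 178.7]
contact_force: [0.6, 3.0, 2.2]
width: 0.338
gripper_force: 1.3
```

Call:
jog_arm(
  deltas="0 0 -0.015 0 0 0 170;0 0 -0.025 0 0 0 170;0 0 -0.025 0 0 0 170;0 0 -0.03 0 0 0 170;0 0 -0.03 0 0 0 170;0 0 -0.015 0 0 0 170;0 0 0 0 0 0 255;0 0 0 0 0 0 255",
)

```text
time: 30.68
tool_pos: [0.4225, 0.3008, 0.3377]
eef_rot: [180.0, 0.1, 178.7]
contact_force: [-0.1, -0.1, 0.0]
width: 0.211
gripper_force: 0.0
```

Call:
jog_arm(
  deltas="-0.0277 -0.0198 0 0 0 0 140;-0.0277 -0.0198 0 0 0 0 140;-0.0277 -0.0198 0 0 0 0 140;-0.0277 -0.0198 0 0 0 0 140;-0.0277 -0.0198 0 0 0 0 140;-0.0277 -0.0198 0 0 0 0 140;-0.0277 -0.0198 0 0 0 0 140;-0.0277 -0.0198 0 0 0 0 140",
)

```text
time: 31.35
tool_pos: [0.641, 0.1359, 0.3347]
eef_rot: [-180.0, -0.2, 178.7]
contact_force: [0.8, 0.5, 0.3]
width: 0.454
gripper_force: 0.0
```

Call:
jog_arm(
  deltas="0 0 0 0 0 0 140;0 0 0 0 0 0 140;0 0 0 0 0 0 140;0 0 0 0 0 0 140",
)

```text
time: 31.68
tool_pos: [0.6392, 0.138, 0.336]
eef_rot: [-180.0, -0.1, 178.7]
contact_force: [-0.1, 0.3, -0.7]
width: 0.452
gripper_force: 0.0
```

Run:
```python
from h import *
# black grips, from the earlier unobstructed top picture (tops at z .066) and scene picture s6
im=cv2.imread("pics/t4.png"); g=im.max(2)
for x0,x1 in((240,262),(380,398)):
    m=np.zeros_like(g);m[138:160,x0:x1]=(g[138:160,x0:x1]<35)*255
    c=max(cv2.findContours(m,0,1)[0],key=cv2.contourArea);(u,v),r=cv2.minEnclosingCircle(c);M=cv2.moments(m)
    u,v=M["m10"]/M["m00"],M["m01"]/M["m00"]
    print((u,v),r,ray("top",(u,v),.055)[:2])
o=np.array([.6361,-.0554]);a=np.radians(-1.27)
for y in(.193,-.193): print("exp",o+y*np.array([-np.sin(a),np.cos(a)]))
for y in(.138,-.138): print("closed",o-.055*np.array([np.cos(a),np.sin(a)])+y*np.array([-np.sin(a),np.cos(a)]))
t=snap("top","pics/t5.png")[...,::-1]; s=snap("scene","pics/s7.png")[...,::-1]
A=cv2.resize(t[140:265,115:390],(800,364),interpolation=cv2.INTER_CUBIC);B=cv2.resize(s[135:215,150:400],(800,256),interpolation=cv2.INTER_CUBIC)
cv2.imwrite("pics/c10.png",cv2.resize(np.vstack([A,B]),(770,596)))
```

```text
(249.7941176470588, 148.88235294117646) 3.6056511402130127 [0.63246933 0.13544758]
(387.6764705882353, 148.08823529411765) 3.3748438358306885 [ 0.62926898 -0.24613503]
exp [0.64037763 0.13755259]
exp [ 0.63182237 -0.24835259]
closed [0.58417212 0.08378511]
closed [ 0.5780549  -0.19214709]
```

View pics/c10.png

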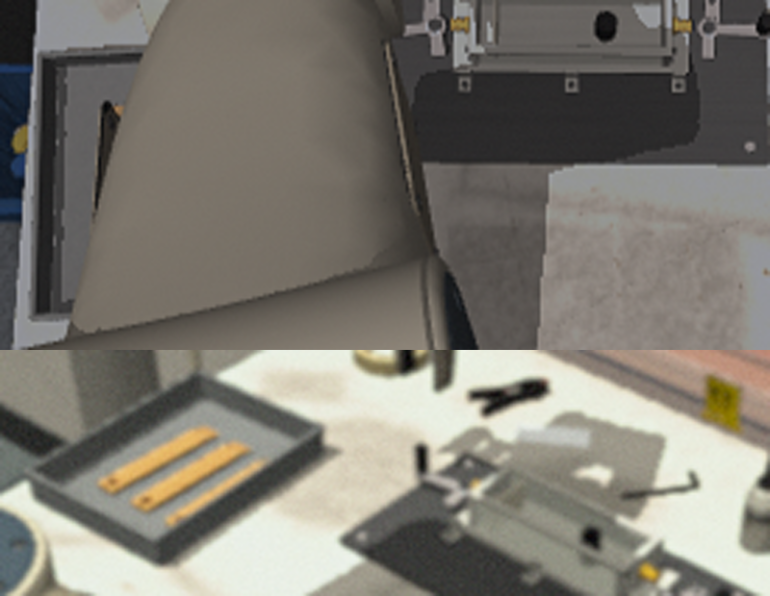

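The three strips are in the tray, but the third one (lower part, (165–262, 460–525)) looks too thin and may be lying tilted. I move the arm out of the view and measure before touching the keepers.

Call:
jog_arm(
  deltas="0 -0.035 0 0 0 0 140;0 -0.035 0 0 0 0 140;0 -0.035 0 0 0 0 140;0 -0.035 0 0 0 0 140;0 -0.035 0 0 0 0 140;0 -0.035 0 0 0 0 140;0 -0.035 0 0 0 0 140;0 -0.035 0 0 0 0 140",
)

```text
time: 32.45
tool_pos: [0.6333, -0.1432, 0.3375]
eef_rot: [180.0, 0.0, 178.7]
contact_force: [0.5, 0.9, -0.3]
width: 0.453
gripper_force: 0.0
```

Run:
```python
from h import *
for n,r in(("top",(140,125,255,225)),("scene",(120,155,215,260))):
    im=snap(n,f"pics/{n}6.png")[...,::-1];h=cv2.cvtColor(im,cv2.COLOR_BGR2HSV)
    m=cv2.inRange(h,(8,70,60),(28,255,255));k=np.zeros_like(m);k[r[0]:r[2],r[1]:r[3]]=m[r[0]:r[2],r[1]:r[3]]
    for c in cv2.findContours(k,0,1)[0]:
        if cv2.contourArea(c)<15: continue
        P=np.array([ray(n,q[0],.011)[:2] for q in c],np.float32)
        print(n,cv2.contourArea(c),cv2.boundingRect(c),"plane rect",cv2.minAreaRect(P))
    if n=="top": A=cv2.resize(im[140:255,125:225],(400,460),interpolation=cv2.INTER_CUBIC)
    else: B=cv2.resize(im[135:205,155:255],(400,280),interpolation=cv2.INTER_CUBIC)
B=cv2.copyMakeBorder(B,0,180,0,0,cv2.BORDER_CONSTANT);cv2.imwrite("pics/c11.png",np.hstack([A,B]))
```

```text
top 252.0 (150, 178, 12, 33) plane rect ((0.5186784267425537, 0.405733585357666), (0.02580253966152668, 0.09153122454881668), 87.52083587646484)
top 319.0 (188, 177, 11, 41) plane rect ((0.5083453059196472, 0.2996589243412018), (0.11459928750991821, 0.02557361125946045), 0.333292692899704)
top 287.5 (169, 177, 11, 37) plane rect ((0.514777421951294, 0.35383832454681396), (0.025533249601721764, 0.10297375917434692), 89.36646270751953)
scene 84.5 (204, 171, 32, 21) plane rect ((0.4809534549713135, 0.30958858132362366), (0.14504346251487732, 0.01698501780629158), 0.9584774971008301)
scene 222.5 (193, 165, 38, 23) plane rect ((0.4847887456417084, 0.354619562625885), (0.03397368639707565, 0.1578991711139679), 89.47158813476562)
scene 214.0 (182, 160, 39, 22) plane rect ((0.48431146144866943, 0.4078125059604645), (0.035033270716667175, 0.15757538378238678), 88.48664093017578)
```

The top view shows the third strip at full width (25.6 mm), so it lies flat. The scene camera's view of it was only hidden by the tray wall. Next is the right keeper grip at (0.629, −0.248).

Call:
jog_arm(
  deltas="0.001 -0.035 0 0 0 0 140;0.001 -0.035 0 0 0 0 140;0 -0.0344 0 0 0 0 140;0 0 0 0 0 0 140;0 0 0.02 0 0 0 140;0 0 0.02 0 0 0 140;0 0 0 0 0 0 140;0 0 0 0 0 0 140",
)

```text
time: 33.22
tool_pos: [0.6292, -0.2454, 0.2965]
eef_rot: [179.9, -0.1, 178.7]
contact_force: [-0.2, -0.7, 0.1]
width: 0.45
gripper_force: 0.0
```

Call:
jog_arm(
  deltas="0 0 0 0 0 0 140;0 0 0 0 0 0 140",
)

```text
time: 33.38
tool_pos: [0.6301, -0.2463, 0.2986]
eef_rot: [-180.0, 0.1, 178.7]
contact_force: [0.3, -0.2, -0.4]
width: 0.453
gripper_force: 0.0
```

Descend to TCP z 0.227 (tip 37 mm, above the lever and the stops), then close gently.

Call:
jog_arm(
  deltas="0.001 -0.001 0.02 0 0 0 140;0 0 0.02 0 0 0 140;0 0 0.02 0 0 0 140;0 0 0.0115 0 0 0 140;0 0 0 0 0 0 140;0 0 0 0 0 0 140;0 0 0 0 0 0 140;0 0 0 0 0 0 140",
)

```text
time: 34.05
tool_pos: [0.6291, -0.2481, 0.2273]
eef_rot: [-180.0, 0.1, 178.7]
contact_force: [-0.5, 0.3, 0.1]
width: 0.452
gripper_force: 0.0
```

Call:
jog_arm(
  deltas="0 0 0 0 0 0 170;0 0 0 0 0 0 190;0 0 0 0 0 0 230;0 0 0 0 0 0 230;0 0 0 0 0 0 230;0 0 0 0 0 0 230;0 0 0 0 0 0 230;0 0 0 0 0 0 230",
  squeeze=8,
)

```text
time: 34.72
tool_pos: [0.6286, -0.2474, 0.226]
eef_rot: [180.0, 0.0, 178.7]
contact_force: [0.6, 4.8, 3.4]
width: 0.182
gripper_force: 8.0
```

Gripped (16.7 mm). Sweeping the right lever along its arc.

Call:
jog_arm(
  deltas="0.0113 0.0018 0 0 0 0 230;0.0108 0.0041 0 0 0 0 230;0.0096 0.0063 0 0 0 0 230;0.0081 0.0081 0 0 0 0 230;0.0063 0.0096 0 0 0 0 230;0.0041 0.0108 0 0 0 0 230;0.0018 0.0113 0 0 0 0 230;0 0 0 0 0 0 230",
)

```text
time: 35.38
tool_pos: [0.5764, -0.194, 0.2254]
eef_rot: [-180.0, -0.1, 178.7]
contact_force: [-6.4, 0.8, 1.5]
width: 0.178
gripper_force: 8.0
```

Call:
jog_arm(
  deltas="0 0.002 0 0 0 0 230;0 0.0015 0 0 0 0 230;0 0 0 0 0 0 230;0 0 0 0 0 0 230",
)

```text
time: 35.72
tool_pos: [0.5768, -0.1915, 0.2253]
eef_rot: [180.0, -0.2, 178.7]
contact_force: [-5.9, 0.1, 2.6]
width: 0.182
gripper_force: 8.0
```

Call:
jog_arm(
  deltas="0.0 0.0015 0 0 0 0 230;-0.001 0.0015 0 0 0 0 230;0 0 0 0 0 0 230;0 0 0 0 0 0 230;0 0 0 0 0 0 230",
)

```text
time: 36.13
tool_pos: [0.5774, -0.1901, 0.2252]
eef_rot: [-179.9, -0.2, 178.7]
contact_force: [-10.1, -10.6, 3.3]
width: 0.183
gripper_force: 8.0
```

The right lever is on its closed stop (10 N reaction). Relax, open and lift.

Call:
jog_arm(
  deltas="0 -0.0005 0 0 0 0 230;0 0 0 0 0 0 178;0 0 0 0 0 0 178;0 0 0 0 0 0 178;0 0 0 0 0 0 178;0 0 -0.01 0 0 0 178;0 0 -0.02 0 0 0 178;0 0 -0.03 0 0 0 178",
)

```text
time: 36.8
tool_pos: [0.5781, -0.1883, 0.2848]
eef_rot: [179.9, -0.2, 178.7]
contact_force: [0.3, -0.0, -1.3]
width: 0.301
gripper_force: 0.0
```

Call:
jog_arm(
  deltas="0 0 -0.03 0 0 0 140;0 0 -0.02 0 0 0 140;0 0 0 0 0 0 140;0 0 0 0 0 0 140;0 0 0 0 0 0 140",
)

```text
time: 37.22
tool_pos: [0.5785, -0.1885, 0.3354]
eef_rot: [180.0, -0.0, 178.7]
contact_force: [-0.1, 0.6, -0.3]
width: 0.452
gripper_force: 0.0
```

Call:
jog_arm(
  deltas="-0.0046 0.0327 0 0 0 0 140;-0.0046 0.0327 0 0 0 0 140;-0.0046 0.0327 0 0 0 0 140;-0.0046 0.0327 0 0 0 0 140;-0.0046 0.0327 0 0 0 0 140;-0.0046 0.0327 0 0 0 0 140;-0.0046 0.0327 0 0 0 0 140;-0.0046 0.0327 0 0 0 0 140",
)

```text
time: 37.88
tool_pos: [0.6211, 0.0736, 0.3339]
eef_rot: [-180.0, -0.2, 178.7]
contact_force: [-0.2, -0.1, -0.3]
width: 0.452
gripper_force: 0.0
```

Call:
jog_arm(
  deltas="-0.0046 0.0327 0 0 0 0 140;-0.0046 0.0327 0 0 0 0 140;0 0 0 0 0 0 140;0 0 0 0 0 0 140;0 0 0.02 0 0 0 140;0 0 0.02 0 0 0 140;0 0 0 0 0 0 140;0 0 0 0 0 0 140",
)

```text
time: 38.55
tool_pos: [0.6316, 0.1359, 0.2942]
eef_rot: [-179.9, -0.2, 178.6]
contact_force: [-0.5, -0.8, -0.2]
width: 0.452
gripper_force: 0.0
```

Run:
```python
from h import *
print(arm.observe()["tool_pos"])
# left grip from scene view: black upright blob; base z~.031, top ~.066 on its axis
im=cv2.imread("pics/s6.png");g=im.max(2);m=np.zeros_like(g);x0,y0=120+455/2.857,100+175/2.857
m[int(y0):int(y0)+18,int(x0):int(x0)+14]=(g[int(y0):int(y0)+18,int(x0):int(x0)+14]<70)*255
c=max(cv2.findContours(m,0,1)[0],key=cv2.contourArea);M=cv2.moments(c);q=(M["m10"]/M["m00"],M["m01"]/M["m00"]);print(cv2.boundingRect(c),ray("scene",q,.049)[:2])
```

```text
[0.63162583 0.13589574 0.2942183 ]
(285, 167, 3, 9) [0.62503823 0.1351758 ]
```

Call:
jog_arm(
  deltas="0.001 0.001 0.02 0 0 0 140;0 0 0.02 0 0 0 140;0 0 0.02 0 0 0 140;0 0 0.0075 0 0 0 140;0 0 0 0 0 0 140;0 0 0 0 0 0 140;0 0 0 0 0 0 140;0 0 0 0 0 0 140",
)

```text
time: 39.22
tool_pos: [0.632, 0.1382, 0.2297]
eef_rot: [180.0, 0.1, 178.7]
contact_force: [-0.4, 0.3, 0.4]
width: 0.447
gripper_force: 0.0
```

Call:
jog_arm(
  deltas="0 0 0 0 0 0 170;0 0 0 0 0 0 190;0 0 0 0 0 0 230;0 0 0 0 0 0 230;0 0 0 0 0 0 230;0 0 0 0 0 0 230;0 0 0 0 0 0 230;0 0 0 0 0 0 230",
  squeeze=8,
)

```text
time: 39.88
tool_pos: [0.6315, 0.1384, 0.2284]
eef_rot: [180.0, 0.0, 178.7]
contact_force: [0.2, 2.4, 3.5]
width: 0.182
gripper_force: 8.0
```

Call:
jog_arm(
  deltas="0.0111 -0.003 0 0 0 0 230;0.0103 -0.0052 0 0 0 0 230;0.0089 -0.0072 0 0 0 0 230;0.0072 -0.0089 0 0 0 0 230;0.0052 -0.0103 0 0 0 0 230;0.003 -0.0111 0 0 0 0 230;0.0006 -0.0057 0 0 0 0 230;0 0 0 0 0 0 230",
)

```text
time: 40.55
tool_pos: [0.5829, 0.087, 0.2277]
eef_rot: [-180.0, -0.2, 178.6]
contact_force: [-5.3, 0.9, 0.8]
width: 0.183
gripper_force: 8.0
```

Call:
jog_arm(
  deltas="0 -0.002 0 0 0 0 230;0 -0.0015 0 0 0 0 230;0 0 0 0 0 0 230;0 0 0 0 0 0 230",
)

```text
time: 40.88
tool_pos: [0.5831, 0.0848, 0.2276]
eef_rot: [180.0, -0.2, 178.7]
contact_force: [-6.6, 3.4, 1.8]
width: 0.183
gripper_force: 8.0
```

Call:
jog_arm(
  deltas="-0.001 -0.0015 0 0 0 0 230;0 -0.0015 0 0 0 0 230;0 0 0 0 0 0 230;0 0 0 0 0 0 230;0 0 0 0 0 0 230",
)

```text
time: 41.3
tool_pos: [0.5835, 0.0834, 0.2275]
eef_rot: [179.8, -0.3, 178.6]
contact_force: [-8.6, 16.3, 1.6]
width: 0.193
gripper_force: 8.0
```

At the stop (16 N reaction). Relax, open, lift and retreat.

Call:
jog_arm(
  deltas="0 0.0008 0 0 0 0 230;0 0 0 0 0 0 178;0 0 0 0 0 0 178;0 0 0 0 0 0 178;0 0 0 0 0 0 178;0 0 -0.01 0 0 0 178;0 0 -0.02 0 0 0 178;0 0 -0.03 0 0 0 178",
)

```text
time: 41.97
tool_pos: [0.5841, 0.0818, 0.2874]
eef_rot: [-180.0, -0.2, 178.7]
contact_force: [0.7, -0.1, 0.9]
width: 0.304
gripper_force: 0.0
```

Call:
jog_arm(
  deltas="0 0 -0.04 0 0 0 178;0 0 -0.04 0 0 0 178;0 0 -0.03 0 0 0 178;0.035 0 0 0 0 0 178;0.04 0 0 0 0 0 178;0.04 0 0 0 0 0 178;0.04 0 0 0 0 0 178;0.03 0 0 0 0 0 178",
)

```text
time: 42.63
tool_pos: [0.3969, 0.086, 0.3985]
eef_rot: [-180.0, -0.0, 178.7]
contact_force: [0.7, -0.3, 0.4]
width: 0.306
gripper_force: 0.0
```

Run:
```python
from h import *
t=snap("top","pics/t9.png")[...,::-1]; s=snap("scene","pics/s9.png")[...,::-1]
A=cv2.resize(t[115:205,235:400],(792,360),interpolation=cv2.INTER_CUBIC);B=cv2.resize(s[130:250,155:410],(510,240),interpolation=cv2.INTER_CUBIC)
B=np.hstack([B,cv2.resize(t[140:260,125:230],(282,240))])
cv2.imwrite("pics/c12.png",np.vstack([A,B])[:,:]); print(arm.observe()["tool_pos"])
```

```text
[0.39585872 0.08599889 0.39855244]
```

View pics/c12.png

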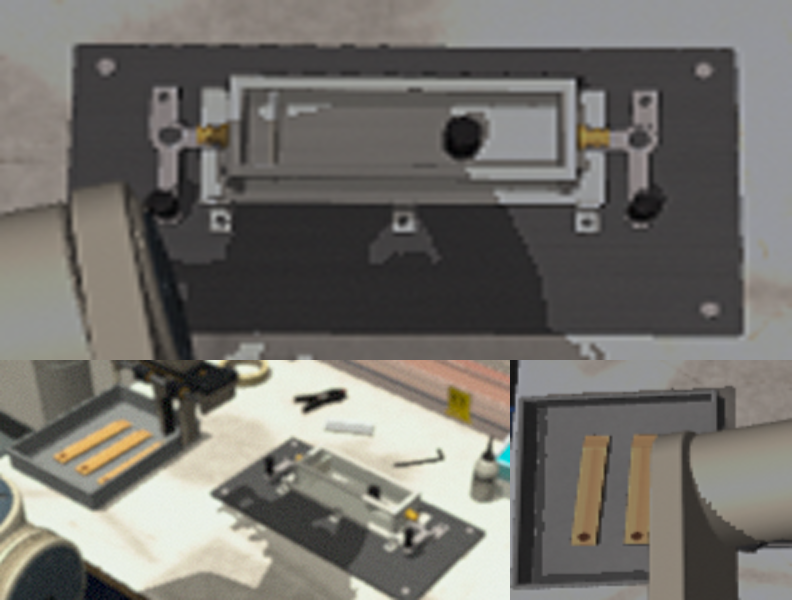

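Both levers point to the front: grips at (165,205) and (645,205), fingers over the feet at (205,135) and (610,138). The channel lies flat behind its stops, and the strips are in the tray. Handing in.

```bash
python3 -c "
from plant import arm
print(arm.sign_off())"
```

```text
the job is handed in; nothing more can be done
None
```

I drew out all three strips present (strip_3 was absent) and laid them in the tray; the channel is down flat on the bed, both keepers are closed on their stops, and the job is handed in.

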